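# Close the probing jig and hold the probe rod in its guide

## Robot

A 6-joint arm with a two-finger parallel gripper is mounted at the origin on the work surface. World frame = base frame: x ahead of the robot, y to its left, z up, the work surface at z = 0. Lengths are in mm, angles in rad, forces in N, time in s.
With the tool pointing down it reaches from about 400 to 925 mm from the base axis. Payload 12.5 kg.
Tool frame: the origin (TCP) lies midway between the tips of the shut fingers; the grasp point (between the pads) lies 19 mm behind it; z points along the fingers, y is the line along which they close (so a half turn about z gives the same grasp; the last joint's range is limited). The gripper opens to 95 mm and grips with 3 to 60 N. Pads are 20 mm wide; open, the fingers measure 119 mm over their backs; the gripper's body (75 mm by 180 mm) begins 59 mm behind the grasp point.
Start: joints at [-1.252, 0.491, 1.559, -0, 1.092, -0.106], TCP at [257.611, -569.459, 214.661] pointing down, gripper open.
Joint ranges: [-3.1, 3.1], [-0.84, 2.19], [0.05, 2.79], [-1.13, 4.28], [0.06, 2.93], [-2.69, 2.69]. Speed limits (rad/s): [2.22, 2.22, 2.79, 3.14, 3.14, 3.14].

## Interface

Orientations are given as [roll, pitch, yaw] about the fixed x, y, z axes, in that order (R = Rz(yaw) Ry(pitch) Rx(roll)).
In Python, from cell import env gives the robot as it stands.
- The arm moves only by the tool arm_command, never from a script. Its argument "targets" is a list of rows, each a list of 5 numbers: the shift along the tool's x, y, z in mm, then the turn about the tool's z in degrees, then the opening, from 0 (shut) to 1 (fully open). In form: [[tx, ty, tz, roll, fingers], ...]. A call has 1 to 5 rows; each row is the pose to reach, as a shift and turn from the pose commanded when the call began, along the tool's axes at that moment; what a row does not reach only later rows make up. A row lasts 1/10 s, in which the tool goes at most 50 mm and 8.59 degrees, less where a joint would pass 70% of its speed; a pose out of reach is approached as far as the arm can. A call with a gripper value outside its range is refused whole. The fingers move at their own pace and stop on an object; the grip force is fixed at half the most. Time passes only in rows, so rows that repeat a pose let the fingers close. It gives the time, the measured TCP pose, the force, the opening and the grip force at its end, in the units of the state.
- env.state(): the state, without advancing time (a new reading comes with each control period).
- env.read_camera(name): name is "scene" or "side" or "wrist"; returns a dict with "frame" (384x512x3 uint8, red, green, blue), "vertical_fov" (degrees; the focal length in pixels is half the picture's height over the tangent of half this angle, whatever the lens; pixels are square), "cx", "cy" (the principal point, pixels), "world_from_camera" (4x4, takes a point from camera to world coordinates); the wrist camera has in their place "hand_eye" (4x4, takes a point from camera to tool coordinates, whose origin is the TCP and whose axes are the flange's). Camera axes: x right, y down, z forward; pixel columns grow to the right and rows downward; lengths in mm; the calibration is good to about 2 mm. A picture is of the moment at which its call begins: read the wrist's pose just before it. There is no depth.
- env.job_done(): hands the job in; it is judged then, once.
The state is a dict: "t": time; "joints": joint angles; "qvel": joint speeds; "tau": joint torques, N m; "eef_pos": TCP position; "tcp_rot": TCP orientation; "ft_force": force on the tool from outside, world axes, zero at the start; "moment": the same for the moment, N m; "opening": opening from 0.0 (shut) to 1.0 (fully open); "grip_force": force on a finger pad.
Only numpy, scipy, OpenCV 4.12 (cv2) and the standard library are available. Lean on these libraries where they do the work, as an engineer would, in place of code of your own. Each camera call takes 0.05 s, during which the arm holds its last target. There are 200 camera calls.

## Task

First push the jig's raised blue leaf down gently until it rests on its stop. Then take the probe rod by its black grip out of the green-topped stand, bring it over the jig and lower it, upright, into the brass guide hole of the leaf without touching the jig, until the red band on the rod is level with the brass mouth. Finish holding the rod there, still and centred in the hole, and leave the other things on the bench where they are.

Things in the scene. Friction and masses are not known exactly. Their poses are not given: they have to be found in the camera images.
- jig: Probing jig, fixed. Aluminium base 210 x 120 x 16 mm, origin at the centre of its underside, x from the hinge end (nearer the robot) to the free end, z up. Two hinge cheeks, tops 96 mm high, at x = -85 mm; a black housing with a 30 mm hole (from z = 16 to 56 mm) under the guide hole; a rest post; the blue leaf. With the leaf down its guide hole is exactly above this origin.
- leaf (a joint): Angle of the blue leaf, rad: 0 = level on its stop, grows as raised (starts 0.6 to 1.0). Leaf 147 x 76 x 12 mm, 0.25 kg, hinged about the jig's y axis at the end nearer the robot, so its upper face looks to the robot when raised. Stiff hinge (0.4 N m friction): it stays where left, does not spring back; 1 to 4 N on the yellow pad moves it down.
- leaf_hinge (a point): Point on the leaf's hinge axis, at its middle, 81 mm above the bench; x and z axes turn with the leaf (x runs along the leaf to its free end).
- leaf_pad (a point): Centre of the top face of the yellow pad (26 mm along the leaf x 50 mm across) at the leaf's free end: in the leaf's frame 138 mm from the hinge axis along the leaf and 10 mm above it. Push here with closed fingers; 91 mm above the bench when down.
- bore_mouth (a point): Centre of the mouth (top edge) of the brass guide bush in the leaf: 85 mm from the hinge axis along the leaf and 12 mm above it; 93 mm above the bench when down. The bush is 36 mm across outside, stands 6 mm above the leaf; its bore is 22 mm in diameter and 18 mm deep, right through the leaf.
- stand: Rod stand, fixed to the bench: 80 x 90 mm foot, green top plate 50 x 80 mm, 112 mm high, with a 16 mm through hole in the middle. Origin at the centre of its underside.
- rod: Probe rod, 140 mm long, about 0.12 kg, hanging upright in the stand. Origin at the centre of its lower tip, z up along the rod. Steel shaft 10 mm in diameter from 0 to 95 mm, black round grip 22 mm in diameter from 95 to 140 mm; the grip's lower shoulder rests on the stand's top plate, so the rod must rise 95 mm to come out.
- rod_tip (a point): Centre of the rod's lower tip (same point as the rod's origin).
- rod_band (a point): Centre of the red band, 12 mm wide, around the shaft: 50 mm above the tip.
- rod_grip (a point): Point on the rod's axis where to grip it from above: 123 mm above the tip, 17 mm below the top of the grip.
- flask: Pink flask, 66 mm wide, 210 mm tall, bystander. Origin under its centre.
- soap: Green bottle with white cap, 64 mm wide, 160 mm tall, bystander. Origin under its centre.
- mouse: Black computer mouse, 105 x 62 x 34 mm, on a blue mat, bystander. Origin under its centre.
- part0: Black machined housing, 90 x 35 x 30 mm, bystander. Origin under its centre.
- part1: Another black housing, 90 x 35 x 30 mm, bystander. Origin under its centre.
- driver: Screwdriver with red handle, 190 mm long, lying on the bench between jig and stand, bystander; origin at its middle. (A fixed red tray of parts, 160 x 300 x 60 mm, stands at the far edge of the bench.)

How it is judged:
By the outcome, as a careful person would: the job done as asked, in the order asked, and still so for the second after the job is handed in, while the arm keeps its last pose, push and grip.
It also fails if it takes over 61 s, if anything falls off the work surface, if the arm or the gripper's body presses on something with over 40 N, if the wrist force passes 120 N, or if a joint passes its speed limit or range.

## Working session

There is one attempt and no reset: what is moved stays moved. The work goes in short steps, Python scripts to look and compute and a tool call to move; the robot and the scene stay as the last step left them, time stands still between calls to the robot, and variables do not carry over. Pictures are saved under pics/ and viewed, at most 10 in all, crops included, and the job is handed in when it is done.

Besides the shell and the picture viewer there is one more tool, called after "Call:" as name(argument=value, ...), one argument or row to a line, values as JSON. arm_command: Moves the arm, as the interface text tells. Its arguments: {"type":"object","properties":{"targets":{"type":"array","items":{"type":"array","items":{"type":"number"}}}},"required":["targets"]}

```bash
mkdir -p pics; ls; cat > h.py <<'E'
import numpy as np, cv2
from cell import env
from scipy.spatial.transform import Rotation as R
def T_tool(s):
    T=np.eye(4);T[:3,:3]=R.from_euler('xyz',s['tcp_rot']).as_matrix();T[:3,3]=s['eef_pos'];return T
def cam(name):
    s=env.state();c=env.read_camera(name);f=c['frame'];F=f.shape[0]/2/np.tan(np.radians(c['vertical_fov'])/2)
    W=T_tool(s)@np.array(c['hand_eye']) if name=='wrist' else np.array(c['world_from_camera'])
    return dict(im=f,F=F,cx=c['cx'],cy=c['cy'],W=W)
def ray(c,u,v):
    d=c['W'][:3,:3]@np.array([(u-c['cx'])/c['F'],(v-c['cy'])/c['F'],1.]);return c['W'][:3,3],d/np.linalg.norm(d)
def plane(c,u,v,z):
    o,d=ray(c,u,v);return o+d*(z-o[2])/d[2]
def tri(*rs):
    A=sum(np.eye(3)-np.outer(d,d) for o,d in rs);b=sum((np.eye(3)-np.outer(d,d))@o for o,d in rs)
    p=np.linalg.solve(A,b);return p,[np.linalg.norm((np.eye(3)-np.outer(d,d))@(p-o)) for o,d in rs]
def proj(c,p):
    q=np.linalg.inv(c['W'])@np.append(p,1);return c['cx']+c['F']*q[0]/q[2],c['cy']+c['F']*q[1]/q[2]
def save(im,n): cv2.imwrite('pics/'+n+'.png',im[:,:,::-1])
E
python3 - <<'E'
from h import *
s=env.state();print({k:np.round(v,3).tolist() for k,v in s.items()})
a=cam('scene');b=cam('side')
save(np.hstack([a['im'],b['im']])[:, :],'both')
cv2.imwrite('pics/a.png',cv2.resize(a['im'][:,:,::-1],(800,600)));cv2.imwrite('pics/b.png',cv2.resize(b['im'][:,:,::-1],(800,600)))
for c in(a,b):print(c['F'],c['cx'],c['cy'],c['W'].round(2).tolist())
np.savez('c0.npz',a=a['im'],b=b['im'])
E
```

```text
pics
{'t': 0.0, 'joints': [-1.252, 0.492, 1.559, -0.0, 1.092, -0.106], 'qvel': [0.001, 0.0, -0.0, 0.0, -0.002, 0.001], 'tau': [-0.001, -61.264, -25.818, 0.069, 0.048, -0.0], 'eef_pos': [257.508, -569.195, 214.045], 'tcp_rot': [-3.14, -0.0, 0.425], 'ft_force': [0.183, -0.681, 0.249], 'moment': [-0.033, 0.021, -0.034], 'grip_force': 0.0, 'opening': 0.997}
356.2290610175929 253.1976960227376 190.99412864648966 [[0.06, 0.6, -0.8, 1371.74], [1.0, -0.03, 0.06, -49.02], [0.01, -0.8, -0.6, 737.92], [0.0, 0.0, 0.0, 1.0]]
349.10713314445877 253.9792610913202 185.54000993415497 [[-0.98, -0.16, 0.12, 405.75], [-0.2, 0.72, -0.66, 666.45], [0.02, -0.67, -0.74, 845.6], [0.0, 0.0, 0.0, 1.0]]
```

View pics/a.png

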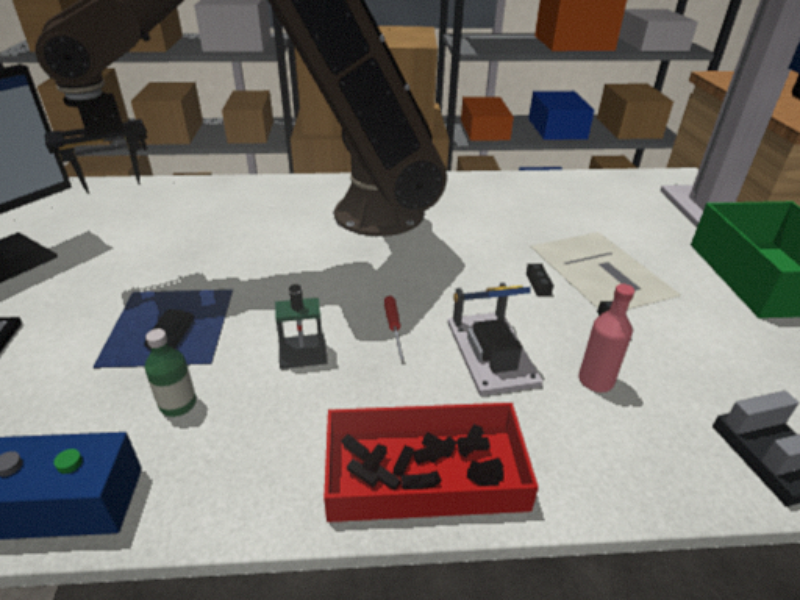

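View pics/b.png

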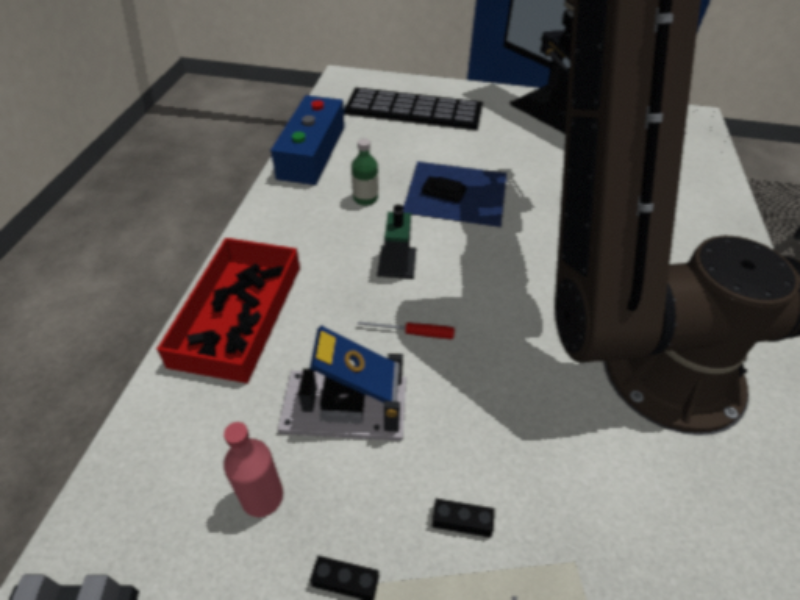

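The scene view shows the rod grip at about (296,290), the jig base corners at (541,383) and (483,390), and the leaf edge-on. The side view shows the yellow pad at (325,347), the bush at (354,361), the base corners at (279,433) and (403,437), and the grip top at (398,209).

```bash
python3 - <<'E'
from h import *
a=cam('scene');b=cam('side');k=1/1.5625
def cents(c,lo,hi,roi,mx=1):
    h=cv2.cvtColor(c['im'],cv2.COLOR_RGB2HSV);m=cv2.inRange(h,lo,hi);x0,y0,x1,y1=[int(t*k) for t in roi];z=np.zeros_like(m);z[y0:y1,x0:x1]=m[y0:y1,x0:x1]
    n,l,st,ce=cv2.connectedComponentsWithStats(z);i=1+np.argsort(-st[1:,4])[:mx];return [(ce[j].round(1).tolist(),st[j].tolist()) for j in i]
print('pad',cents(b,(18,100,80),(35,255,255),(300,320,345,375)))
print('bush',cents(b,(8,60,60),(25,255,255),(338,340,375,380)))
print('green a',cents(a,(60,50,20),(95,255,160),(265,290,330,325)));print('green b',cents(b,(60,50,20),(95,255,160),(375,205,420,245)))
print('red a',cents(a,(0,120,80),(8,255,255),(290,318,310,335)))
# base corners in side view z=16
for n,p in dict(fl=(279,435),nl=(403,438),nr=(406,372),fr=(294,372)).items(): print(n,plane(b,p[0]*k,p[1]*k,8 if 'l' in n else 16).round())
for n,p in dict(fl=(541,381),fr=(483,388),nr=(449,342)).items(): print('scene',n,plane(a,p[0]*k,p[1]*k,14).round())
print('grip top tri',tri(ray(a,296*k,289*k),ray(b,398*k,209*k)))
print('stand foot b',[plane(b,x*k,y*k,0).round() for x,y in((378,277),(414,278))],'a',[plane(a,x*k,y*k,0).round() for x,y in((279,367),(326,364))])
A=cv2.resize(a['im'][160:256,160:352],None,fx=4,fy=4,interpolation=2);B=cv2.resize(b['im'][120:290,165:275],None,fx=3.4,fy=3.4,interpolation=2)
save(A[:, :],'a2');cv2.imwrite('pics/b2.png',B[:,:,::-1])
E
```

```text
pad [([208.0, 222.1], [202, 212, 13, 21, 190])]
bush [([226.5, 230.9], [221, 224, 12, 14, 93])]
green a [([189.8, 198.1], [176, 191, 28, 15, 287])]
green b [([254.4, 146.2], [246, 136, 17, 20, 242])]
red a [([191.5, 209.5], [191, 209, 2, 2, 4])]
fl [670. 278.   8.]
nl [467. 241.   8.]
nr [486. 116.  16.]
fr [683. 158.  16.]
scene fl [673. 269.  14.]
scene fr [685. 160.  14.]
scene nr [559. 117.  14.]
grip top tri (array([ 559.58456515, -168.1178555 ,  152.76303449]), [np.float64(0.06360829129284677), np.float64(0.06360829129287959)])
stand foot b [array([ 591., -120.,    0.]), array([ 515., -133.,    0.])] a [array([ 598., -211.,    0.]), array([ 594., -123.,    0.])]
```

View pics/b2.png

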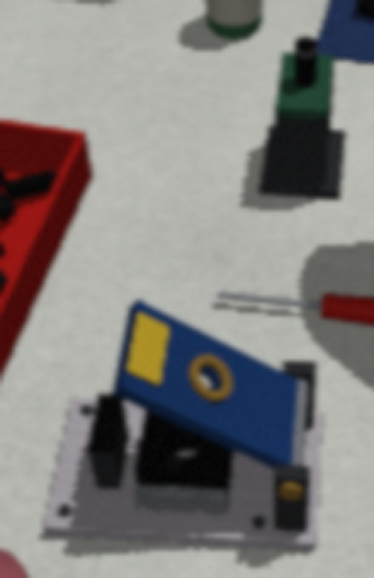

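Rough poses are consistent: jig centre near (577,198) with yaw of about 0.19, and rod near (559,-168) with its top at about 153, which fits. Next I work out the leaf angle, the flask position and the first move.

```bash
python3 - <<'E'
from h import *
a=cam('scene');b=cam('side');k=1/1.5625
print('flask',plane(a,600*k,386*k,0).round(),plane(b,258*k,508*k,0).round(),tri(ray(a,623*k,291*k),ray(b,235*k,430*k))[0].round())
c=np.array([577,198,0.]);
for yaw in(.17,.2):
    x=np.array([np.cos(yaw),np.sin(yaw),0]);n=np.array([-x[1],x[0],0]);h=c-85*x+[0,0,81]
    for nm,u,v in(('pad',208,222.1),('bush',226.3,231)):
        o,d=ray(b,u,v);p=o+d*((c-o)@n)/(d@n);q=p-h;print(nm,yaw,p.round(),'along',q@x,'up',q[2],np.hypot(q@x,q[2]),np.arctan2(q[2],q@x)-np.arctan2(*((10,138) if nm=='pad' else(12,85))))
s=env.state();M=T_tool(s)[:3,:3]
for p in([540,120,330],[560,198,330]):print((M.T@(np.array(p)-s['eef_pos'])).round(1))
c=cam('wrist');print(c['F'],(np.linalg.inv(T_tool(s))@c['W']).round(2).tolist())
E
```

```text
flask [678. 380.   0.] [663. 396.   0.] [665. 374. 206.]
pad 0.17 [599. 202. 173.] along 107.56524687464002 up 92.1606646987616 141.64699238924848 0.6360846195736096
bush 0.17 [558. 195. 139.] along 65.55389103499223 up 57.93869071977622 87.48831071720106 0.5835612936688894
pad 0.2 [599. 202. 174.] along 107.42168588945478 up 93.08236722107415 142.13988070492948 0.6416660324989965
bush 0.2 [558. 194. 138.] along 65.62817323084246 up 57.10183391031785 86.99239367633812 0.5757876703217497
[ 541.4 -511.8 -115.4]
[ 591.8 -574.6 -115.3]
273.9988904755877 [[-0.0, -0.96, -0.27, 74.2], [1.0, -0.0, 0.0, -0.85], [-0.0, -0.27, 0.96, -169.17], [0.0, 0.0, 0.0, 1.0]]
```

Call:
arm_command(
  targets=[
    [618,-559,-116,13.5,0],
    [618,-559,-116,13.5,0],
    [618,-559,-116,13.5,0],
    [618,-559,-116,13.5,0],
    [618,-559,-116,13.5,0],
  ],
)

```text
t: 0.85
eef_pos: [356.8, -340.6, 249.5]
tcp_rot: [3.141, -0.0, 0.189]
ft_force: [0.2, -0.7, -0.4]
opening: 0.637
grip_force: 0.0
```

Call:
arm_command(
  targets=[
    [135,-200,-40,0,0],
    [135,-200,-40,0,0],
    [135,-200,-40,0,0],
    [135,-200,-40,0,0],
    [135,-200,-40,0,0],
  ],
)

```text
t: 1.35
eef_pos: [451.9, -118.4, 289.8]
tcp_rot: [3.141, -0.001, 0.19]
ft_force: [0.6, -0.3, -0.4]
opening: 0.217
grip_force: 0.0
```

Call:
arm_command(
  targets=[
    [135,-200,-35,0,0],
    [135,-200,-35,0,0],
    [135,-200,-35,0,0],
    [135,-200,-35,0,0],
    [135,-200,-35,0,0],
  ],
)

```text
t: 1.85
eef_pos: [546.9, 103.7, 324.6]
tcp_rot: [3.141, -0.001, 0.19]
ft_force: [-0.2, -0.7, 0.4]
opening: 0.006
grip_force: 0.0
```

Call:
arm_command(
  targets=[
    [50,-75,0,0,0],
    [50,-75,0,0,0],
    [50,-75,0,0,0],
    [50,-75,0,0,0],
  ],
)

```text
t: 2.25
eef_pos: [581.2, 184.8, 323.5]
tcp_rot: [3.141, 0.001, 0.191]
ft_force: [-0.4, -0.7, 0.5]
opening: 0.003
grip_force: 0.0
```

```bash
python3 - <<'E'
from h import *
print(env.state()['eef_pos'],env.state()['tcp_rot'])
c=cam('wrist');cv2.imwrite('pics/w1.png',cv2.resize(c['im'][:,:,::-1],(800,600)))
E
```

```text
[581.22224511 184.77132092 323.50852472] [3.14128186e+00 1.00083113e-03 1.90774312e-01]
```

View pics/w1.png

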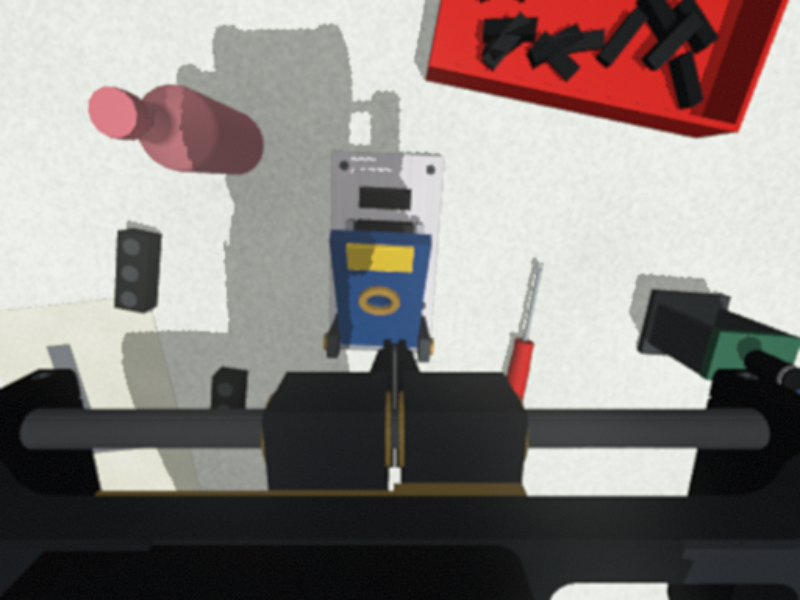

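The wrist view shows the yellow pad at (380,258), the bush at (379,300) and the far base corners at (332,151) and (443,154). The tool is nearly aligned with the jig, and the flask is well clear.

```bash
python3 - <<'E'
from h import *
c=cam('wrist');b=cam('side');k=1/1.5625
def cen(c,lo,hi,roi):
    h=cv2.cvtColor(c['im'],cv2.COLOR_RGB2HSV);m=cv2.inRange(h,lo,hi);x0,y0,x1,y1=roi;z=np.zeros_like(m);z[y0:y1,x0:x1]=m[y0:y1,x0:x1]
    r=cv2.minAreaRect(cv2.findNonZero(z));return r
pw=cen(c,(18,100,60),(35,255,255),(210,145,275,180));pb=cen(b,(18,100,80),(35,255,255),(192,205,221,240))
print(pw,pb);P,e=tri(ray(c,*pw[0]),ray(b,*pb[0]));print('pad',P,e)
B,e=tri(ray(c,379*k,300*k),ray(b,226.3,230.8));print('bush',B,e)
L,Rr=plane(c,332*k,151*k,16),plane(c,443*k,154*k,16);print(L,Rr,np.linalg.norm(L-Rr));d=L-Rr;print('yaw',np.arctan2(-d[0],d[1]))
print('bush-pad yaw',np.arctan2(*(P-B)[1::-1]))
s=env.state();M=T_tool(s)[:3,:3];print('to pad',M.T@(P-s['eef_pos']))
E
```

```text
((241.8153839111328, 164.3230743408203), (42.49003219604492, 16.641006469726562), 3.1798300743103027) ((208.2567596435547, 221.45945739746094), (10.192737579345703, 18.248289108276367), 9.462322235107422)
pad [599.14326238 200.21758784 173.5517182 ] [np.float64(0.09951636367673529), np.float64(0.09951636367640765)]
bush [557.39704437 193.31746721 138.67624861] [np.float64(0.8764959787779464), np.float64(0.8764959787779255)]
[673.71174073 268.52872726  16.        ] [692.81579608 153.06488033  16.        ] 117.03360576892483
yaw 0.1639693971447209
bush-pad yaw 0.16380631411596305
to pad [ 20.82956293 -13.36839552 150.73320084]
```

Call:
arm_command(
  targets=[
    [16,-13,40,1.5,0],
    [16,-13,80,1.5,0],
    [16,-13,115,1.5,0],
    [16,-13,130,1.5,0],
    [16,-13,130,1.5,0],
  ],
)

```text
t: 2.9
eef_pos: [593.8, 198.7, 192.2]
tcp_rot: [3.141, 0.004, 0.161]
ft_force: [0.1, -0.4, 0.8]
opening: 0.006
grip_force: 0.0
```

```bash
python3 - <<'E'
from h import *
s=env.state();print(s['eef_pos'],s['tcp_rot'],s['ft_force'])
c=cam('wrist');b=cam('side')
cv2.imwrite('pics/w2.png',np.hstack([cv2.resize(c['im'][90:290,180:330],None,fx=2.5,fy=2.5),cv2.resize(b['im'][150:290,160:270],(393,500))])[:,:,::-1])
E
```

```text
[593.83707209 198.6616508  192.22488316] [3.14124416 0.0037332  0.16142885] [ 0.11197438 -0.35767063  0.81155994]
```

View pics/w2.png

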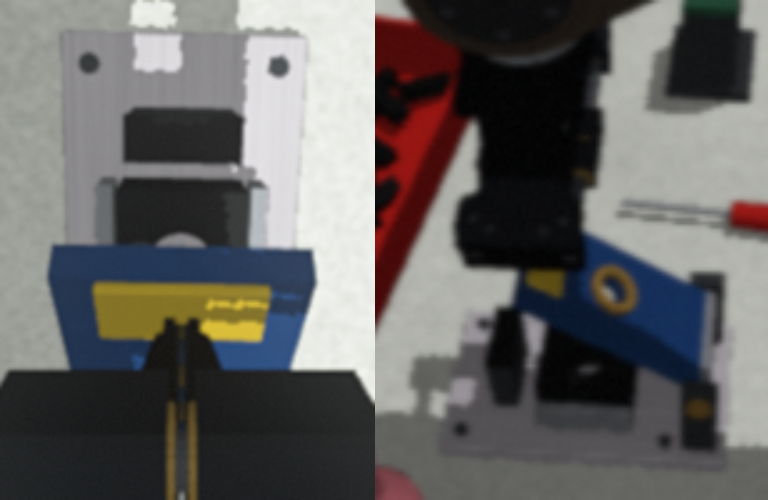

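Call:
arm_command(
  targets=[
    [0,0,6,0,0],
    [0,0,11,0,0],
    [1,0,15,0,0],
    [4,0,19,0,0],
    [7,0,23,0,0],
  ],
)

```text
t: 3.5
eef_pos: [602.0, 201.2, 171.1]
tcp_rot: [3.141, -0.001, 0.163]
ft_force: [-0.4, -1.2, 2.4]
opening: 0.009
grip_force: 0.9
```

Call:
arm_command(
  targets=[
    [3,0,5,0,0],
    [6,0,9,0,0],
    [9,0,14,0,0],
    [12,0,20,0,0],
    [14,0,25,0,0],
  ],
)

```text
t: 4.0
eef_pos: [615.7, 203.5, 145.5]
tcp_rot: [3.142, -0.0, 0.163]
ft_force: [0.3, -0.4, 2.2]
opening: 0.001
grip_force: 0.8
```

Call:
arm_command(
  targets=[
    [3,0,5,0,0],
    [5,0,10,0,0],
    [7,0,15,0,0],
    [8,0,20,0,0],
    [9,0,25,0,0],
  ],
)

```text
t: 4.5
eef_pos: [624.7, 205.0, 120.8]
tcp_rot: [3.142, -0.001, 0.163]
ft_force: [0.7, -0.7, 2.5]
opening: 0.006
grip_force: 0.8
```

Call:
arm_command(
  targets=[
    [1,0,5,0,0],
    [2,0,10,0,0],
    [2.5,0,14,0,0],
    [3,0,17,0,0],
    [3,0,20,0,0],
  ],
)

```text
t: 5.0
eef_pos: [627.3, 205.4, 100.9]
tcp_rot: [3.142, -0.0, 0.163]
ft_force: [1.5, 0.1, 0.9]
opening: 0.004
grip_force: 0.8
```

Call:
arm_command(
  targets=[
    [0,0,3,0,0],
    [0,0,5,0,0],
    [0,0,7,0,0],
    [0,0,8.5,0,0],
    [0,0,9.5,0,0],
  ],
)

```text
t: 5.5
eef_pos: [627.3, 205.4, 91.5]
tcp_rot: [3.142, -0.0, 0.163]
ft_force: [1.1, 0.5, 2.4]
opening: 0.002
grip_force: 0.8
```

Call:
arm_command(
  targets=[
    [0,0,0.5,0,0],
    [0,0,1,0,0],
  ],
)

```text
t: 5.7
eef_pos: [627.3, 205.4, 91.2]
tcp_rot: [3.142, -0.0, 0.163]
ft_force: [-1.8, 0.4, 11.3]
opening: 0.002
grip_force: 5.3
```

Call:
arm_command(
  targets=[
    [0,0,-20,0,0],
    [0,0,-60,0,0.4],
    [-15,0,-110,0,0.8],
    [-32,0,-160,0,0.8],
    [-32,0,-160,0,0.8],
  ],
)

```text
t: 6.2
eef_pos: [595.9, 200.5, 256.6]
tcp_rot: [-3.141, -0.008, 0.163]
ft_force: [0.4, -0.5, 0.0]
opening: 0.288
grip_force: 0.0
```

Call:
arm_command(
  targets=[
    [0,0,0,0,0.8],
    [0,0,0,0,0.8],
  ],
)

```text
t: 6.4
eef_pos: [595.3, 200.1, 249.2]
tcp_rot: [3.141, 0.002, 0.163]
ft_force: [-0.1, -0.7, -0.5]
opening: 0.452
grip_force: 0.0
```

```bash
cat >> h.py <<'E'
def bush(c,roi,lo=(8,60,40),hi=(28,255,255)):
    h=cv2.cvtColor(c['im'],cv2.COLOR_RGB2HSV);m=cv2.inRange(h,lo,hi);x0,y0,x1,y1=roi;z=np.zeros_like(m);z[y0:y1,x0:x1]=m[y0:y1,x0:x1]
    n,l,st,ce=cv2.connectedComponentsWithStats(z);i=1+np.argmax(st[1:,4]);k=max(cv2.findContours((l==i).astype(np.uint8),cv2.RETR_EXTERNAL,cv2.CHAIN_APPROX_NONE)[0],key=len)
    return cv2.fitEllipse(k)
E
python3 - <<'E'
from h import *
s=env.state();print(s['eef_pos'],s['tcp_rot'],s['ft_force'])
c=cam('wrist');b=cam('side')
np.savez('jig.npz',im=c['im'],W=c['W'])
cv2.imwrite('pics/w3.png',np.hstack([cv2.resize(c['im'][90:290,180:330],None,fx=2.5,fy=2.5),cv2.resize(b['im'][150:290,160:270],(393,500))])[:,:,::-1])
print(proj(c,[581,196,93]),proj(b,[581,196,93]))
E
```

```text
[595.30650422 200.07915597 249.1957741 ] [3.14140329e+00 2.04325302e-03 1.62958712e-01] [-0.09321805 -0.72765613 -0.48659742]
(np.float64(253.91277207355793), np.float64(192.05060739237845)) (np.float64(218.11074782860285), np.float64(240.25328451509063))
```

View pics/w3.png

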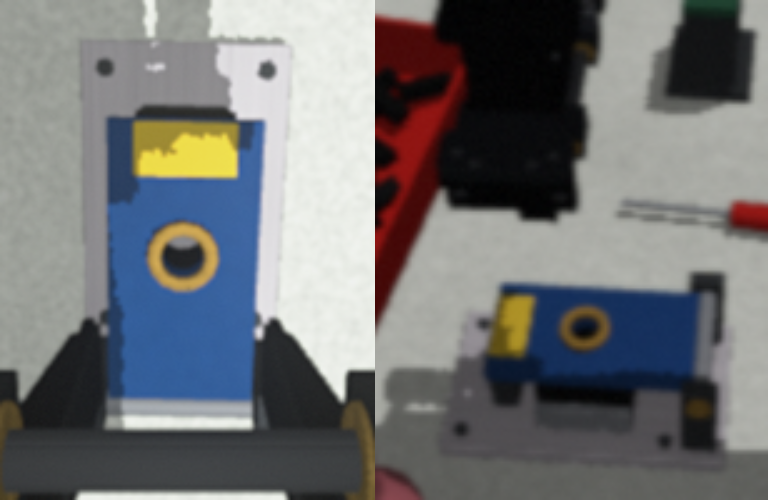

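The leaf is level. The bush ring is at (183,257) in the wrist crop and (584,327) in the side crop.

```bash
python3 - <<'E'
from h import *
c=cam('wrist');b=cam('side')
ew=bush(c,(225,160,285,225));eb=bush(b,(207,230,231,256));print(ew,eb)
P,e=tri(ray(c,*ew[0]),ray(b,*eb[0]));print('bush tri',P,e,'plane93',plane(c,*ew[0],93),plane(b,*eb[0],93))
pt=np.array([559.6,-168,155]);s=env.state();M=T_tool(s)[:3,:3];print((M.T@(pt-s['eef_pos'])))
E
```

```text
((252.61521911621094, 192.1306610107422), (26.472583770751953, 27.403860092163086), 95.10240936279297) ((218.23097229003906, 241.47320556640625), (11.28166675567627, 13.089757919311523), 76.41260528564453)
bush tri [580.18858408 197.5655615   90.24811187] [np.float64(0.2644574583510784), np.float64(0.264457458351235)] plane93 [580.72565444 197.52265927  93.        ] [579.73198138 199.4803035   93.        ]
[-95.01537352 357.39471142  94.31235776]
```

Call:
arm_command(
  targets=[
    [-60,220,0,0,0.9],
    [-60,220,0,0,0.9],
    [-60,220,0,0,0.9],
    [-60,220,0,0,0.9],
    [-60,220,0,0,0.9],
  ],
)

```text
t: 7.1
eef_pos: [571.6, -29.7, 249.8]
tcp_rot: [3.142, 0.001, 0.161]
ft_force: [0.6, 0.3, -0.2]
opening: 0.898
grip_force: 0.0
```

Call:
arm_command(
  targets=[
    [-35,137,0,0,0.9],
    [-35,137,0,0,0.9],
    [-35,137,0,0,0.9],
    [-35,137,0,0,0.9],
    [-35,137,0,0,0.9],
  ],
)

```text
t: 7.6
eef_pos: [559.6, -168.2, 249.7]
tcp_rot: [-3.141, 0.001, 0.161]
ft_force: [1.1, -0.3, 0.1]
opening: 0.898
grip_force: 0.0
```

```bash
python3 - <<'E'
from h import *
s=env.state();print(s['eef_pos'],s['tcp_rot'],s['ft_force'])
c=cam('wrist');np.savez('stand.npz',im=c['im'],W=c['W'])
cv2.imwrite('pics/w4.png',cv2.resize(c['im'][80:280,150:350],(600,600),interpolation=2)[:,:,::-1])
E
```

```text
[ 559.61632805 -168.24620796  249.70403466] [-3.14074239e+00  1.21103592e-03  1.60963701e-01] [ 1.0758682  -0.25538913  0.09933315]
```

View pics/w4.png

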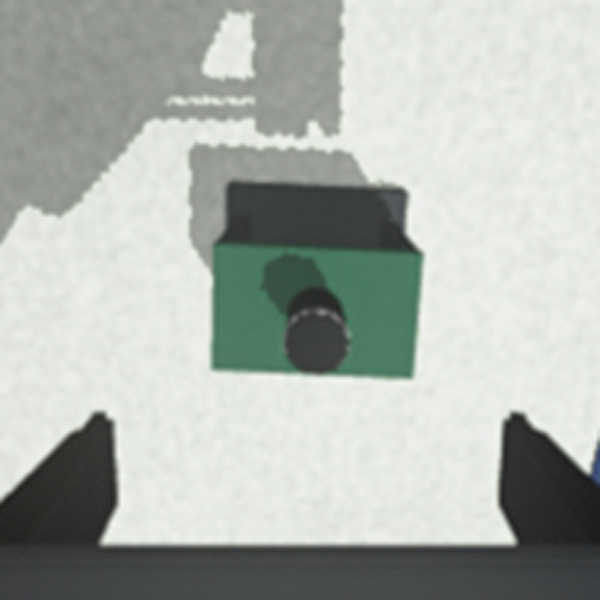

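The grip's top disc is at crop (316,342). The green plate's corners are at (213,245), (423,252), (414,378) and (211,370).

```bash
python3 - <<'E'
from h import *
d=np.load('stand.npz');a=cam('scene');b=cam('side');k=1/1.5625
c=cam('wrist');c['W']=d['W']
f=lambda u,v:(150+u/3-.33,80+v/3-.33)
print('top@157',plane(c,*f(316,342),157),'tri',tri(ray(c,*f(316,342)),ray(b,398*k,209*k),ray(a,296*k,288*k)))
q=[plane(c,*f(*p),112) for p in((213,245),(423,252),(414,378),(211,370))];m=np.mean(q,0)
print('plate',m,[np.linalg.norm(q[i]-q[i-1]).round(1) for i in range(4)])
print('plate height tri',tri(ray(c,*f(315,311)),ray(b,254.4,146.2-.5)))
s=env.state();M=T_tool(s)[:3,:3];print(M.T@(m-s['eef_pos']),s['tcp_rot'])
E
```

```text
top@157 [ 560.99430502 -170.28616433  157.        ] tri (array([ 559.43189653, -168.92070895,  153.45367533]), [np.float64(1.6667128272307912), np.float64(0.9972456175977676), np.float64(1.4235808610258092)])
plate [ 560.17855203 -170.59379467  112.        ] [np.float64(49.2), np.float64(78.9), np.float64(49.8), np.float64(79.6)]
plate height tri (array([ 559.31243024, -170.50192739,  102.2574258 ]), [np.float64(0.8693057283884555), np.float64(0.8693057283885469)])
[ -0.53934051   4.24826657 138.43942779] [-3.14142122e+00  2.60927383e-04  1.64542822e-01]
```

Call:
arm_command(
  targets=[
    [0,4,40,0,0.9],
    [0,4,80,0,0.9],
    [0,4,110,0,0.9],
    [0,4,125,0,0.9],
    [0,4,129,0,0.9],
  ],
)

```text
t: 8.3
eef_pos: [560.1, -170.2, 119.9]
tcp_rot: [-3.14, 0.002, 0.164]
ft_force: [-0.4, -0.5, 0.0]
opening: 0.901
grip_force: 0.0
```

Call:
arm_command(
  targets=[
    [0,0,0,0,0.9],
    [0,0,0,0,0.9],
  ],
)

```text
t: 8.5
eef_pos: [561.1, -171.2, 122.6]
tcp_rot: [3.141, -0.001, 0.164]
ft_force: [0.4, 0.1, 0.5]
opening: 0.901
grip_force: 0.0
```

```bash
python3 - <<'E'
from h import *
s=env.state();print(s['eef_pos'],s['tcp_rot'],s['ft_force'])
c=cam('wrist');print(proj(c,[560.5,-170.4,157]));cv2.imwrite('pics/w5.png',cv2.resize(c['im'][80:330,100:400],(600,500),interpolation=2)[:,:,::-1])
E
```

```text
[ 561.08887109 -171.19343051  122.61044863] [ 3.14073315e+00 -1.25843792e-03  1.63661283e-01] [0.35219962 0.12120612 0.4522693 ]
(np.float64(251.64732202309156), np.float64(258.75038536496504))
```

View pics/w5.png

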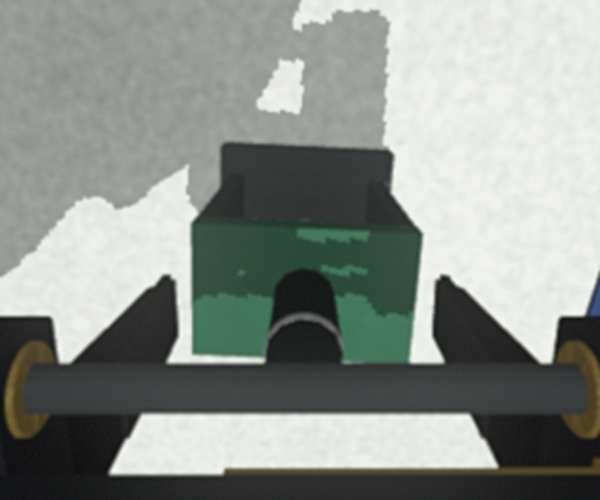

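The rod (column 305) sits midway between the fingers (178 and 434), so I can grip.

Call:
arm_command(
  targets=[
    [0,0,0,0,0],
    [0,0,0,0,0],
    [0,0,0,0,0],
    [0,0,0,0,0],
    [0,0,0,0,0],
  ],
)

```text
t: 9.05
eef_pos: [560.5, -171.5, 121.7]
tcp_rot: [3.141, -0.0, 0.163]
ft_force: [0.0, -0.5, 0.2]
opening: 0.538
grip_force: 0.0
```

Call:
arm_command(
  targets=[
    [0,0,0,0,0],
    [0,0,0,0,0],
    [0,0,0,0,0],
    [0,0,0,0,0],
    [0,0,0,0,0],
  ],
)

```text
t: 9.55
eef_pos: [560.5, -171.4, 121.6]
tcp_rot: [3.142, 0.0, 0.163]
ft_force: [0.6, -0.1, 0.5]
opening: 0.225
grip_force: 30.0
```

Call:
arm_command(
  targets=[
    [0,0,-10,0,0],
    [0,0,-30,0,0],
    [0,0,-60,0,0],
    [0,0,-90,0,0],
    [0,0,-115,0,0],
  ],
)

```text
t: 10.05
eef_pos: [560.6, -171.4, 238.9]
tcp_rot: [3.141, -0.001, 0.163]
ft_force: [-0.3, -0.0, -1.6]
opening: 0.224
grip_force: 30.0
```

Call:
arm_command(
  targets=[
    [0,0,-20,0,0],
    [0,0,-25,0,0],
    [0,0,-25,0,0],
  ],
)

```text
t: 10.35
eef_pos: [560.5, -171.4, 262.2]
tcp_rot: [3.141, -0.001, 0.163]
ft_force: [-0.2, -0.1, -0.6]
opening: 0.224
grip_force: 30.0
```

```bash
python3 - <<'E'
from h import *
s=env.state();print(s['eef_pos'],s['tcp_rot'],s['ft_force'],s['opening'])
M=T_tool(s)[:3,:3];print(M.T@(np.array([580.7,197.5,0])-s['eef_pos']))
E
```

```text
[ 560.53299591 -171.41050306  262.20294682] [ 3.14086137e+00 -1.01369120e-03  1.62991000e-01] [-0.19527955 -0.07424827 -0.64901721] 0.22395382217226673
[  79.49709674 -360.94029218  262.01978883]
```

Call:
arm_command(
  targets=[
    [9,-40,0,0,0],
    [18,-80,0,0,0],
    [27,-120,0,0,0],
    [36,-160,0,0,0],
    [45,-200,0,0,0],
  ],
)

```text
t: 10.85
eef_pos: [571.9, 34.8, 260.2]
tcp_rot: [-3.141, 0.002, 0.163]
ft_force: [0.7, 0.7, -0.7]
opening: 0.228
grip_force: 30.0
```

Call:
arm_command(
  targets=[
    [9,-40,0,0,0],
    [18,-80,0,0,0],
    [27,-120,0,0,0],
    [32,-150,0,0,0],
    [34.5,-161,0,0,0],
  ],
)

```text
t: 11.35
eef_pos: [579.6, 200.2, 260.0]
tcp_rot: [-3.142, 0.002, 0.165]
ft_force: [-0.5, 0.4, -0.6]
opening: 0.225
grip_force: 30.0
```

Call:
arm_command(
  targets=[
    [0,0,15,0,0],
    [0,0,30,0,0],
    [0,0,30,0,0],
    [0,0,30,0,0],
  ],
)

```text
t: 11.75
eef_pos: [580.4, 197.1, 231.2]
tcp_rot: [3.141, 0.001, 0.162]
ft_force: [-0.1, 0.7, -0.7]
opening: 0.227
grip_force: 30.0
```

```bash
python3 - <<'E'
from h import *
s=env.state();print(s['eef_pos'],s['tcp_rot'],s['ft_force'],s['opening'])
c=cam('wrist');b=cam('side');a=cam('scene')
t=T_tool(s)@np.array([0,0,104.6,1]);print('exp tip',t,proj(c,t[:3]),proj(b,t[:3]),proj(a,t[:3]))
cr=lambda i,x,y:cv2.resize(i['im'][y:y+100,x:x+80],(260,325),interpolation=2)
u,v=[int(x) for x in proj(b,t[:3])];p,q=[int(x) for x in proj(a,t[:3])];m,n=[int(x) for x in proj(c,t[:3])];print(m-40,n-50,u-40,v-50,p-40,q-50)
cv2.imwrite('pics/w6.png',np.hstack([cr(c,m-40,n-50),cr(b,u-40,v-50),cr(a,p-40,q-50)])[:,:,::-1])
E
```

```text
[580.40663173 197.1279677  231.23511077] [3.14136437e+00 1.13912843e-03 1.62427486e-01] [-0.06432542  0.6789668  -0.66218488] 0.22739337570924992
exp tip [580.29290874 197.08513488 126.63518136   1.        ] (np.float64(252.64748517562458), np.float64(191.65525386112384)) (np.float64(217.45806292667794), np.float64(233.0859035974716)) (np.float64(319.27062428442855), np.float64(193.1588031542563))
212 141 177 183 279 143
```

View pics/w6.png

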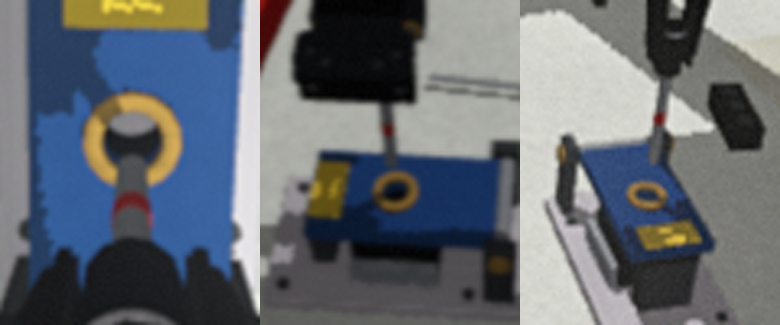

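The tip is at (131,160) in the wrist crop, (392,163) in side and (655,162) in scene, which agrees with the expected tip. The bush is at (132,139), (395,191) and (647,195).

```bash
python3 - <<'E'
from h import *
s=env.state();c=cam('wrist');b=cam('side');a=cam('scene')
g=lambda u,v,x,y,o:(x+(u-o)/3.25-.3,y+v/3.25-.3)
T={};
for n,k,tp in(('w',c,g(131,160,212,141,0)),('b',b,g(392,163,177,183,260)),('a',a,g(655,162,279,143,520))):
    roi={'w':(230,160,275,210),'b':(207,230,231,256),'a':(308,196,330,212)}[n]
    e=bush(k,roi);T[n]=(tp,e[0]);print(n,e,'tip',plane(k,*tp,126.6).round(1),'bush',plane(k,*e[0],93).round(1))
print('tip tri',tri(*[ray(k,*T[n][0]) for n,k in zip('wba',(c,b,a))]));print('bush tri ba',tri(*[ray(k,*T[n][1]) for n,k in zip('ba',(b,a))]))
for n,k in zip('ba',(b,a)): # red band centre
    h=cv2.cvtColor(k['im'],cv2.COLOR_RGB2HSV);m=cv2.inRange(h,(0,110,60),(7,255,255))|cv2.inRange(h,(173,110,60),(180,255,255));u,v=[int(x) for x in proj(k,[580.4,197.1,176.6])];z=np.zeros_like(m);z[v-8:v+9,u-8:u+9]=m[v-8:v+9,u-8:u+9];y,x=np.nonzero(z);print('band',x.mean(),y.mean(),len(x),'exp',proj(k,[580.4,197.1,176.6]));T[n+'r']=ray(k,x.mean(),y.mean())
print(tri(T['br'],T['ar']),env.state()['eef_pos'])
E
```

```text
w ((252.5067138671875, 183.99551391601562), (26.40486717224121, 27.439088821411133), 88.62199401855469) tip [582.3 198.3 126.6] bush [580.7 197.5  93. ]
b ((218.27899169921875, 241.45338439941406), (11.316892623901367, 12.949899673461914), 77.75109100341797) tip [580.8 196.5 126.6] bush [579.6 199.4  93. ]
a ((317.59747314453125, 202.83273315429688), (7.682767868041992, 11.286550521850586), 103.17762756347656) tip [577.5 200.5 126.6] bush [582.3 196.   93. ]
tip tri (array([581.48518308, 198.61369937, 129.2194339 ]), [np.float64(1.4256425465353544), np.float64(1.3637299145458202), np.float64(0.7451068274715498)])
bush tri ba (array([579.91672542, 197.28292503,  90.56871709]), [np.float64(0.6115166478535012), np.float64(0.6115166478533932)])
band 216.0 222.71428571428572 7 exp (np.float64(216.1215567786456), np.float64(220.99978033773058))
band 321.5 179.0 6 exp (np.float64(321.52904324447945), np.float64(178.77225085199186))
(array([579.40986627, 198.74070667, 174.04364617]), [np.float64(1.427404452881008), np.float64(1.4274044528810381)]) [580.53052619 197.57904276 232.07341488]
```

Call:
arm_command(
  targets=[
    [0,0,10,0,0],
    [0,0,20,0,0],
    [0,0,28,0,0],
    [0,0,28,0,0],
  ],
)

```text
t: 12.45
eef_pos: [579.8, 197.5, 201.8]
tcp_rot: [3.141, 0.003, 0.163]
ft_force: [0.3, -0.5, -1.3]
opening: 0.227
grip_force: 30.0
```

```bash
python3 - <<'E'
from h import *
s=env.state();print(s['eef_pos'],s['tcp_rot'],s['ft_force'],s['moment'])
c=cam('wrist');b=cam('side');a=cam('scene')
cr=lambda i,x,y,w,h:cv2.resize(i['im'][y:y+h,x:x+w],(260,325),interpolation=2)
cv2.imwrite('pics/w7.png',np.hstack([cr(c,232,160,40,50),cr(b,198,208,40,50),cr(a,300,170,40,50)])[:,:,::-1])
E
```

```text
[579.80231132 197.54973762 201.83495314] [3.14134714e+00 2.67771171e-03 1.62959307e-01] [ 0.26222608 -0.49199068 -1.33611035] [ 0.08276184 -0.03406351 -0.03145452]
```

View pics/w7.png

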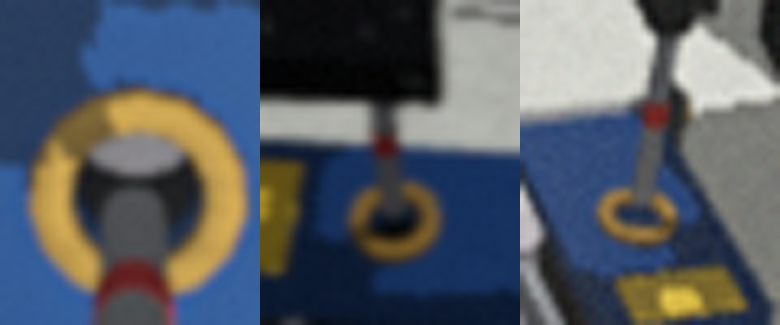

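In all three views the tip sits over the bore within about 1 mm: wrist column 134 against bush 138, side 393 against 395, and scene about 642 against 638. I'll shift 1 mm along tool +y and lower.

Call:
arm_command(
  targets=[
    [0,1,0,0,0],
    [0,1,6,0,0],
    [0,1,13,0,0],
    [0,1,20,0,0],
    [0,1,20,0,0],
  ],
)

```text
t: 13.1
eef_pos: [580.1, 196.6, 182.2]
tcp_rot: [3.141, 0.002, 0.163]
ft_force: [0.8, 0.9, -0.3]
opening: 0.227
grip_force: 30.0
```

Call:
arm_command(
  targets=[
    [0,0,7,0,0],
    [0,0,14,0,0],
    [0,0,21,0,0],
    [0,0,28,0,0],
    [0,0,28,0,0],
  ],
)

```text
t: 13.6
eef_pos: [580.1, 196.6, 154.4]
tcp_rot: [3.141, 0.002, 0.163]
ft_force: [0.5, -0.1, -1.4]
opening: 0.227
grip_force: 30.0
```

Call:
arm_command(
  targets=[
    [0,0,0,0,0],
    [0,0,0,0,0],
    [0,0,0,0,0],
  ],
)

```text
t: 13.9
eef_pos: [580.7, 196.8, 155.9]
tcp_rot: [3.142, -0.001, 0.163]
ft_force: [-0.8, 0.2, -1.8]
opening: 0.222
grip_force: 30.0
```

```bash
python3 - <<'E'
from h import *
L=[]
c=cam('wrist')
for i in range(4):
    s=env.state();L.append(s['eef_pos']);b=cam('side');a=cam('scene')
print(np.round(L,1),s['tcp_rot'],s['ft_force'],s['moment'])
def red(k,u,v,r):
    h=cv2.cvtColor(k['im'],cv2.COLOR_RGB2HSV);m=cv2.inRange(h,(0,110,40),(7,255,255))|cv2.inRange(h,(173,110,40),(180,255,255));z=np.zeros_like(m);u=int(u);v=int(v);z[v-r:v+r,u-r:u+r]=m[v-r:v+r,u-r:u+r];y,x=np.nonzero(z);return x.mean(),y.mean(),x.min(),x.max(),y.min(),y.max(),len(x)
p=s['eef_pos']-[0,0,54.6]
for n,k,roi in(('w',c,(225,140,280,215)),('b',b,(207,230,231,256)),('a',a,(306,194,330,214))):
    q=proj(k,p);e=bush(k,roi);print(n,'exp band',np.round(q,1),'red',np.round(red(k,*q,20 if n=='w' else 8),1),'bush',np.round(e[0],1),np.round(e[1],1),'bore@93',plane(k,*e[0],93).round(1))
E
```

```text
[[580.7 196.7 155.9]
 [580.6 196.7 155.8]
 [580.6 196.7 155.7]
 [580.6 196.7 155.6]] [ 3.14147863e+00 -1.38060132e-04  1.62948307e-01] [ 0.32517138  0.55043252 -0.70177868] [ 0.02001454  0.03361796 -0.05457035]
w exp band [252.8 206.9] red [252.5 203.4 246.  259.  200.  209.   57. ] bush [252.7 149.7] [21.8 70.4] bore@93 [627.9 204.6  93. ]
b exp band [218.  238.7] red [217.9 240.2 216.  220.  239.  242.   13. ] bush [218.3 241.5] [10.6 12.3] bore@93 [579.6 199.6  93. ]
a exp band [318.1 200.3] red [317.8 201.  316.  319.  200.  202.   10. ] bush [317.6 202.9] [ 7.2 10.7] bore@93 [582.4 196.1  93. ]
```

No contact forces so far, and the rod is centred within about 1 mm. It needs to go 8 mm further down.

Call:
arm_command(
  targets=[
    [0,0,3,0,0],
    [0,0,6,0,0],
    [0,0,8,0,0],
    [0,0,8,0,0],
    [0,0,8,0,0],
  ],
)

```text
t: 14.85
eef_pos: [580.6, 196.7, 147.5]
tcp_rot: [3.142, 0.0, 0.163]
ft_force: [-0.3, 0.7, -0.6]
opening: 0.224
grip_force: 30.0
```

Call:
arm_command(
  targets=[
    [0,0,0,0,0],
    [0,0,0,0,0],
    [0,0,0,0,0],
    [0,0,0,0,0],
    [0,0,0,0,0],
  ],
)

```text
t: 15.35
eef_pos: [580.6, 196.7, 147.6]
tcp_rot: [3.142, -0.0, 0.163]
ft_force: [0.3, 0.2, -0.8]
opening: 0.228
grip_force: 30.0
```

```bash
python3 - <<'E'
from h import *
s=env.state();a=cam('scene');b=cam('side');c=cam('wrist')
print(s['t'],s['eef_pos'],s['ft_force'],s['moment'],s['qvel'].__class__)
# rod column and bush annulus around mouth in the wrist view
h=cv2.cvtColor(c['im'],cv2.COLOR_RGB2HSV);y0=int(proj(c,s['eef_pos']-[0,0,54.6])[1]);print('band row',y0,proj(c,[580.7,197.3,93]))
for y in range(y0-22,y0+12,3):
    r=h[y,225:281];print(y,''.join('R' if (p[0]<8 or p[0]>172)and p[1]>110 else 'y' if 8<=p[0]<=28 and p[1]>90 and p[2]>50 else 'B' if 95<p[0]<130 and p[1]>120 else '.' for p in r))
E
```

```text
15.35 [580.57963629 196.69174616 147.62472643] [ 0.27355826  0.16007975 -0.79612205] [0.00896689 0.02939117 0.0282711 ] <class 'numpy.ndarray'>
band row 206 (np.float64(252.05340897290932), np.float64(206.59492043498693))
184 BBBBBBBBBBBBBBBBBBBBBBBBBBBBBBBBBBBBBBBBBBBBBBBBBBBBBBBB
187 BBBBBBBBBBBBBBBBBBB.......yyy......BBBBBBBBBBBBBBBBBBBBB
190 BBBBBBBBBBBBBBB..yyyyyyyyyyyyyyyyyyyyy.BBBBBBBBBBBBBBBBB
193 BBBBBBBBBBB..yyyyyyyyyyyyyyyyyyyyyyyyyyyyy.BBBBBBBBBBBBB
196 BBBBBBBBB..yyyyyyyyyy............yyyyyyyyyyy.BBBBBBBBBBB
199 BBBBBBB..yyyyyyyyyy.................yyyyyyyyyy.BBBBBBBBB
202 BBBBBBB.yyyyyyyyy......RRRRRRRRRR.....yyyyyyyyy.BBBBBBBB
205 BBBBBB..yyyyyyy......RRR.......RRR.....yyyyyyyy.BBBBBBBB
208 BBBBBB..yyyyyyy.BB...............RR..B..yyyyyyy.BBBBBBBB
211 BBBBBBB.yyyyyyyy.BBB...............BB..yyyyyyyy.BBBBBBBB
214 BBBBBBBB.yyyyyyyyy.BB................yyyyyyyy..BBBBBBBBB
217 BBBBBBBBB..yyyyyyyy.................yyyyyyyy..BBBBBBBBBB
```

```bash
python3 - <<'E'
from h import *
s=env.state();c=cam('wrist');M=T_tool(s)
h=cv2.cvtColor(c['im'],cv2.COLOR_RGB2HSV)
print([(y,h[y,252].tolist()) for y in range(196,209)])
for z in(87,99):print(z,proj(c,(M@[5,0,147.6-z,1])[:3]))
E
```

```text
[(196, [90, 6, 80]), (197, [100, 19, 81]), (198, [110, 10, 80]), (199, [178, 49, 83]), (200, [0, 136, 94]), (201, [1, 182, 98]), (202, [1, 183, 99]), (203, [0, 164, 101]), (204, [179, 97, 97]), (205, [165, 6, 79]), (206, [94, 22, 81]), (207, [102, 16, 80]), (208, [108, 16, 79])]
87 (np.float64(252.75909218952484), np.float64(199.25768352175442))
99 (np.float64(252.7959618612957), np.float64(203.4016876695532))
```

The band edges measured in the wrist view (rows about 199.5 and 204) match a band centred at 93 mm, predicted at 199.3 and 203.4. Handing in.

```bash
python3 -c "
from h import *
print(env.job_done())"
```

```text
the job is handed in; nothing more can be done
None
```

The job is handed in at about 15 s on the robot's clock: the leaf is down on its stop, and the rod is held still and upright in the brass bore with no contact force felt, centred to about 1 mm with the red band level with the mouth to about 1 mm.

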